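Fit a bayonet filter cartridge in a sloping socket

TASK

First lift the dust cap off the sloping socket of the water filter unit and stand it upright on the chopping board, halfway between the steel cup and the kitchen timer. Then push the filter cartridge fully home in the socket, its two lugs through the two notches, turn it clockwise about a quarter turn as far as its stop so that it is locked, and let go. Leave the cup, the timer and the tomatoes where they are.

Things in the scene. Friction and masses are not known exactly. Their poses are not given: they have to be found in the camera images.
- filter_unit: White water filter unit, screwed to the worktop: foot 124 x 104 mm, column at its back 89 mm high, and a round drum of 84 mm diameter leaning 30 degrees to its front, 92 mm high at the top of its rim. Origin: centre of the foot's underside; x to its back, z up. Its front faces the chopping board (to the robot's left and up to 20 degrees towards the robot).
- socket: Bayonet socket in the end of the unit's drum. Origin: centre of the socket's floor, at (-5, 0, 60) mm in the unit's frame. z: out along the socket's axis, leaning 30 degrees from vertical to the unit's front; y: level, through the two notches; x: up the slope. A lug past its notch turns only clockwise seen from outside (negative about z), by 80 degrees give or take 10, to a hard stop.
- mouth (a point): Centre of the socket's mouth, 15 mm above its floor. The lip, 9 to 15 mm above the floor, has a bore 42 mm wide with two notches at the socket's +y and -y, each 17 mm wide and reaching 29 mm from the axis. Below the lip the bore is 58 mm wide.
- cartridge: Filter cartridge standing on its nose, 70 mm high, 0.1 to 0.21 kg. Grey nose 36 mm wide, 17 mm long, with lugs along its +y and -y (11 mm wide, reaching 26 mm from the axis, 1.5 to 7.5 mm from the end); white body 52 mm wide. Origin: centre of the nose's end, z up. Enters with its y along the socket's y, either way round; home when its origin is at the socket's. Stays where it is turned to.
- cartridge_bar (a point): Middle of the cartridge's grip bar, 57 mm above its origin. The bar is 42 mm long along the cartridge's x, 14 mm thick along its y, and stands from 45 to 70 mm above the origin.
- dust_cap: Grey dust cap, 0.05 kg, loose in the socket's mouth: plug 35 mm wide, 12 mm long, flange 62 mm wide from 12 to 17 mm. Origin: centre of the plug's end, z up to its bar. At the start its axes are the socket's and its origin is 3.5 mm above the socket's floor (3 mm sideways play). It pulls out along the socket's axis and stands on its plug.
- cap_bar (a point): Middle of the dust cap's grip bar, 29 mm above its origin. The bar is 36 mm long along the cap's x, 12 mm thick along its y, and stands from 17 to 41 mm above the origin.
- board: Light wooden chopping board, fixed, 262 mm in x, 222 mm in y, 14 mm thick, lying on the draining ridges left of the unit; its top is 16.5 mm above the worktop. Origin: centre of its underside, 14 mm below its top.
- steel_cup: Plain pale steel cup, upside down, 54 mm in diameter, 58 mm high, loose. Origin: centre of its underside. It and the timer stand about 190 mm apart on the chopping board, one near, one far; either may be the near one.
- timer: White round kitchen timer with a ridge on top, 62 mm in diameter, 48 mm high, loose. Origin: centre of its underside.
- tomato: Red tomato of 58 mm, loose, a bystander at the right, on the edge of the hob. Origin: underside. Above the hob hangs a cooker hood (from y = -0.33 to the right, x over 0.5, 0.46 m up); wall cabinets hang over the back (x over 0.6, 0.47 m up): keep the wrist and arm clear of both.
- cherry: Small tomato of 33 mm, loose, a bystander on the right part of the chopping board. Origin: underside.

How it is judged:
On the way, in this order (a step that is already met when the one before it is completed fails the run):
1. the dust cap stands upright on the chopping board halfway between the cup and the timer, let go (horizontal distance between dust_cap and steel_cup below 0.113 m and horizontal distance between dust_cap and timer below 0.113 m and height (world z) of dust_cap between 0.012 and 0.0215 m and angle between dust_cap's own z axis and vertical below 0.12 rad and linear speed of dust_cap below 0.02 m/s and contact force between the fingers and dust_cap below 0.05 N), for 0.2 s.
2. the cartridge is pushed home in the socket (distance between cartridge and socket below 0.0055 m and angle between the z axis of cartridge and the z axis of socket, either way round below 0.14 rad), for 0.1 s.
At the end, for the whole second after the job is handed in: The cartridge is home in the socket (nose end within 5.5 mm of the socket's floor centre, axis within 8 degrees), turned at least 65 degrees under the lip, at rest; the dust cap stands upright (within 7 degrees) on the chopping board, within 113 mm of both the cup's and the timer's centre (all of step 2 and angle between the y axis of cartridge and the y axis of socket, either way round above 1.13 rad and linear speed of each of cartridge, dust_cap below 0.02 m/s and angular speed of cartridge below 0.1 rad/s and horizontal distance between dust_cap and steel_cup below 0.113 m and horizontal distance between dust_cap and timer below 0.113 m and height (world z) of dust_cap between 0.012 and 0.0215 m and angle between dust_cap's own z axis and vertical below 0.12 rad); the robot touches nothing.
It fails at once if the steel cup is pushed more than 15 mm out of place (distance of steel_cup from where it was at the start of the episode above 0.015 m).
It fails at once if the kitchen timer is pushed more than 15 mm out of place (distance of timer from where it was at the start of the episode above 0.015 m).
It fails at once if the tomato is pushed more than 15 mm out of place (distance of tomato from where it was at the start of the episode above 0.015 m).
It fails at once if the small tomato is pushed more than 15 mm out of place (distance of cherry from where it was at the start of the episode above 0.015 m).
It also fails if it takes over 62 s, if anything falls off the work surface, if the arm or the gripper's body presses on something with over 40 N, if the wrist force passes 120 N, or if a joint passes its speed limit or range.

ROBOT

A 6-joint arm with a two-finger parallel gripper is mounted at the origin on a cart in front of the work surface, level with it; the furniture and walls round the work are solid. World frame = base frame: x ahead of the robot, y to its left, z up, the work surface at z = 0. Lengths are in m, angles in rad, forces in N, time in s.
With the tool pointing down it reaches from about 0.3 to 0.875 m from the base axis. Payload 4.2 kg.
Tool frame: the origin (TCP) lies midway between the tips of the shut fingers; the grasp point (between the pads) lies 19 mm behind it (env.pinch_z is the distance from the TCP to the grasp point, in m); z points along the fingers, y is the line along which they close (so a half turn about z gives the same grasp; the last joint's range is limited). The gripper opens to 85 mm and grips with 20 to 120 N. Pads are 22 mm wide; open, the fingers measure 114 mm over their backs; the gripper's body (76 mm by 85 mm) begins 54 mm behind the grasp point. The pads swing forward as they close: fully open they stand 13 mm farther back than shut.
Start: joints at [1.107, 0.32, 1.565, -0, 1.257, -0.02], TCP at [0.247, 0.519, 0.231] pointing down, gripper open.
Joint ranges: [-3.11, 3.11], [-0.84, 2.01], [0.21, 2.61], [-1.34, 4.49], [0.05, 2.63], [-2.56, 2.56]. Speed limits (rad/s): [2.57, 2.57, 3.14, 3.14, 3.14, 3.14].

INTERFACE

Orientations are given as a 3x3 rotation matrix whose columns are the frame's x, y, z axes.
In Python, from bench import env, get_image, calibration gives the robot as it stands.
- The arm moves only by the tool jog_arm, never from a script. Its argument "deltas" is a list of rows, each an object with "gripper": the opening, from -1 (shut) to 1 (fully open); "dp": the shift along the tool's x, y, z normalised to -1 to 1, where 1 is 50 mm, a list of three; "rot": the turn, a rotation vector about the tool's x, y, z normalised to -1 to 1, where 1 is 0.1 rad, a list of three. A call has 1 to 5 rows; each row shifts and turns the commanded pose from where the row before left it, along the tool's axes as they then stand; what a row does not reach is not made up. A row lasts 1/8 s, in which the tool goes at most 62.5 mm and 10.7 degrees, less where a joint would pass 70% of its speed; a pose out of reach is approached as far as the arm can. A call with a number of a shift or a turn outside -1 to 1 is refused whole. A call with a gripper value outside its range is refused whole. The fingers move at their own pace and stop on an object; the grip force is fixed at half the most. Time passes only in rows, so rows that do not move let the fingers close. It gives the time, the measured TCP pose, the force, the opening and the grip force at its end, in the units of the state.
- env.state(): the state, without advancing time (a new reading comes with each control period).
- get_image(name): name is "scene" or "side" or "wrist"; returns (picture, depth): 420x560x3 uint8, red, green, blue; 420x560 float32, m along the optical axis (not along the pixel's ray), 0 where there is no reading.
- calibration(name): a dict with "K" (3x3 intrinsics, pixels), "k1" (the pictures are not rectified: a ray, as slopes to the right and down, at radius r is drawn at 1 + k1 r^2 times it, then the intrinsics apply), "rvec" (rotation vector, rad) and "tvec" (3), from world to camera coordinates, as OpenCV has them. Camera axes: x right, y down, z forward; pixel columns grow to the right and rows downward; lengths in m; the calibration is good to about 2 mm. A picture is of the moment at which its call begins: read the wrist's pose just before it. calibration takes no time and is no camera call; for the wrist camera it gives the pose at the moment of the call.
- env.hand_in(): hands the job in; it is judged then, once.
The state is a dict: "time_s": time; "q": joint angles; "qvel": joint speeds; "tau": joint torques, N m; "tool_pos": TCP position; "tool_rot": TCP orientation; "contact_force": force on the tool from outside, world axes, zero at the start; "wrist_torque": the same for the moment, N m; "finger_gap": opening from 0.0 (shut) to 1.0 (fully open); "gripper_force": force on a finger pad.
Only numpy, scipy, OpenCV 4.12 (cv2) and the standard library are available. Lean on these libraries where they do the work, as an engineer would, in place of code of your own. Each camera call takes 0.05 s, during which the arm holds its last target. There are 200 camera calls.

## Working session

There is one attempt and no reset: what is moved stays moved. The work goes in short steps, Python scripts to look and compute and a tool call to move; the robot and the scene stay as the last step left them, time stands still between calls to the robot, and variables do not carry over. Pictures are saved under pics/ and viewed, at most 13 in all, crops included, and the job is handed in when it is done.

Besides the shell and the picture viewer there is one more tool, called after "Call:" in YAML: its name, and indented under it one key for each argument. jog_arm: Moves the arm, as the interface text tells. Its arguments: {"type":"object","properties":{"deltas":{"type":"array","items":{"type":"object","properties":{"gripper":{"type":"number"},"dp":{"type":"array","items":{"type":"number","minimum":-1,"maximum":1}},"rot":{"type":"array","items":{"type":"number","minimum":-1,"maximum":1}}}}}},"required":["deltas"]}

```bash
ls; mkdir -p pics; cat > h.py <<'E'
import numpy as np, cv2, pickle
from scipy.spatial.transform import Rotation as R
from bench import env, get_image, calibration
def snap(n,tag):
    c=calibration(n); im,d=get_image(n)
    pickle.dump((c,im,d),open(f'pics/{tag}.pkl','wb'))
    cv2.imwrite(f'pics/{tag}.png',im[:,:,::-1]); return c,im,d
def load(tag): return pickle.load(open(f'pics/{tag}.pkl','rb'))
def rays(c,uv):
    K=np.array(c['K']); k=c['k1']; uv=np.atleast_2d(uv).astype(float)
    xd=(uv-[K[0,2],K[1,2]])/[K[0,0],K[1,1]]
    x=xd.copy()
    for _ in range(20): x=xd/(1+k*(x**2).sum(1,keepdims=True))
    return x
def pts(c,uv,z):
    x=rays(c,uv); z=np.atleast_1d(z)[:,None]
    P=np.hstack([x*z,z+0*x[:,:1]]); Rm=cv2.Rodrigues(np.array(c['rvec'],float))[0]
    return (P-np.array(c['tvec']).ravel())@Rm
def cloud(c,d):
    v,u=np.mgrid[:d.shape[0],:d.shape[1]]
    return pts(c,np.c_[u.ravel(),v.ravel()],d.ravel()).reshape(d.shape+(3,))
def proj(c,X):
    Rm=cv2.Rodrigues(np.array(c['rvec'],float))[0]; P=np.atleast_2d(X)@Rm.T+np.array(c['tvec']).ravel()
    x=P[:,:2]/P[:,2:]; x=x*(1+c['k1']*(x**2).sum(1,keepdims=True)); K=np.array(c['K'])
    return x*[K[0,0],K[1,1]]+[K[0,2],K[1,2]]
E
python3 - <<'E'
from h import *
for n in('scene','side','wrist'): snap(n,n+'0')
a=[cv2.imread(f'pics/{n}0.png') for n in('scene','side')]
b=np.vstack([np.hstack(a)]); cv2.imwrite('pics/both.png',cv2.resize(b,(800,300),interpolation=cv2.INTER_AREA))
print(env.state())
E
```

```text
pics
{'time_s': 0.15, 'q': array([ 1.10693385e+00,  3.20143467e-01,  1.56536601e+00, -1.87587380e-05,
        1.25739475e+00, -1.99657769e-02]), 'qvel': array([-5.43405688e-04, -2.51443101e-03, -2.33332605e-03,  2.14236001e-04,
       -2.32636338e-05, -5.99749360e-04]), 'tau': array([ 5.90588406e-04, -4.15840065e+01, -2.34347266e+01,  7.33756224e-05,
        5.97665799e-03,  4.60998331e-05]), 'tool_pos': array([0.24677379, 0.51897361, 0.23068904]), 'tool_rot': array([[-9.03087526e-01,  4.29456162e-01, -5.70845448e-04],
       [ 4.29456542e-01,  9.03086753e-01, -1.18096338e-03],
       [ 8.35096085e-06, -1.31166661e-03, -9.99999140e-01]]), 'contact_force': array([ 0.18204441, -0.20823438,  0.73355072]), 'wrist_torque': array([ 0.00544771,  0.02463812, -0.01652254]), 'gripper_force': 0.0, 'finger_gap': 0.9995525691654276}
```

View pics/scene0.png

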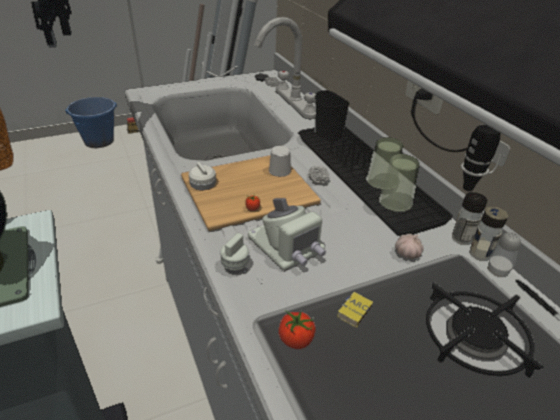

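View pics/side0.png

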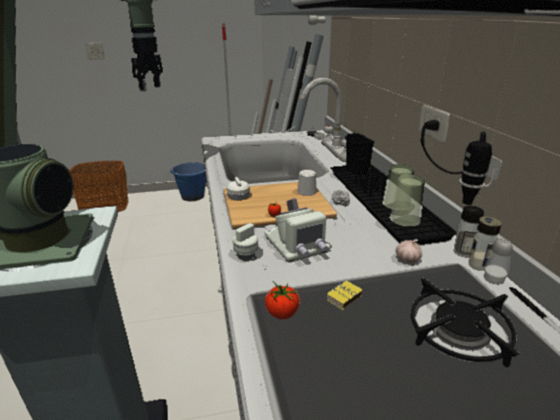

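The scene view shows the timer at (203,176), the cup at (280,160), the cherry tomato at (253,203) and the unit at (290,230). Its cap is at (283,208), the cartridge at (236,253) and the tomato at (297,330). In the side view the cap is at (292,206) and the cartridge at (245,241).

```bash
python3 - <<'E'
from h import *
np.set_printoptions(precision=3,suppress=True)
for n,L in (('scene0',dict(timer=(203,172),cup=(282,153),cherry=(253,203),cap=(283,206),cart=(236,243),tom=(297,325),unit=(300,232),board=(187,190),boardc=(250,190))),('side0',dict(timer=(237,185),cup=(308,173),cherry=(275,209),cap=(293,205),cart=(245,232),unit=(300,225),board=(250,200)))):
    c,im,d=load(n); C=cloud(c,d)
    for k,(u,v) in L.items(): print(n,k,C[v,u], np.nanmax(C[v-2:v+3,u-2:u+3,2]))
c=load('wrist0')[0]; Rm=cv2.Rodrigues(np.array(c['rvec'],float))[0]
s=env.state(); p=-Rm.T@np.ravel(c['tvec']); T=s['tool_rot']
print('cam in tool',T.T@(p-s['tool_pos']),'\n',T.T@Rm.T, c['K'])
E
```

```text
scene0 timer [0.475 0.092 0.057] 0.0644186517062654
scene0 cup [0.66  0.078 0.074] 0.07565928216158607
scene0 cherry [ 0.544 -0.035  0.039] 0.04436596797644655
scene0 cap [ 0.566 -0.133  0.093] 0.6006547949877845
scene0 cart [ 0.458 -0.169  0.066] 0.06995709898071976
scene0 tom [ 0.488 -0.359  0.045] 0.048557830686088516
scene0 unit [ 0.57  -0.198  0.079] 0.08315325648917792
scene0 board [ 0.441  0.12  -0.001] 0.015727051558237448
scene0 boardc [0.568 0.045 0.015] 0.018705442229185753
side0 timer [0.473 0.097 0.054] 0.06326870784205259
side0 cup [0.664 0.085 0.076] 0.07634583763548065
side0 cherry [ 0.547 -0.038  0.041] 0.04577567043074365
side0 cap [ 0.565 -0.136  0.096] 0.09902256251653377
side0 cart [ 0.457 -0.169  0.062] 0.069007518237535
side0 unit [ 0.563 -0.201  0.082] 0.0859575523821679
side0 board [0.504 0.076 0.017] 0.017985385804032007
cam in tool [ 0.079  0.001 -0.143] 
 [[ 0.    -0.95  -0.313]
 [ 1.     0.     0.   ]
 [-0.    -0.313  0.95 ]] [[334.318   0.    276.936]
 [  0.    334.318 208.559]
 [  0.      0.      1.   ]]
```

View pics/wrist0.png

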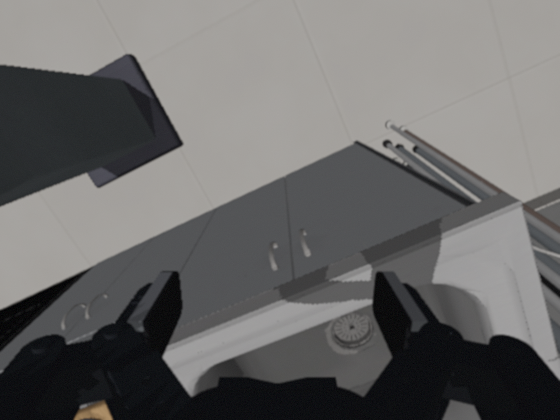

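The wrist picture shows only the sink and the floor, so I'll move over the work. The closing direction should lie along world x.

```bash
cat >> h.py <<'E'
from scipy.spatial.transform import Slerp
def plan(P,Rt,n=None,p0=None,R0=None,g=1,sp=0.9,sr=0.95):
    s=env.state(); p=np.array(s['tool_pos'] if p0 is None else p0); Q=np.array(s['tool_rot'] if R0 is None else R0); P=np.array(P,float)
    ang=np.linalg.norm((R.from_matrix(Q.T@Rt)).as_rotvec())
    if n is None: n=int(max(1,np.ceil(np.linalg.norm(P-p)/.05/sp),np.ceil(ang/.1/sr)))
    sl=Slerp([0,1],R.from_matrix([Q,Rt])); st=p.copy()
    for i in range(1,n+1):
        a=i/n; dp=Q.T@(st+(P-st)*a-p)/.05; dr=R.from_matrix(Q.T@sl(a).as_matrix()).as_rotvec()/.1
        dp,dr=np.round(dp,2)+0,np.round(dr,2)+0
        print(i,'{"gripper":%g,"dp":%s,"rot":%s}'%(g,dp.tolist(),dr.tolist()))
        p=p+Q@dp*.05; Q=Q@R.from_rotvec(dr*.1).as_matrix()
    return p,Q
def frame(z,y):
    z=np.array(z,float);z/=np.linalg.norm(z); y=np.array(y,float); y-=z*(y@z); y/=np.linalg.norm(y)
    return np.c_[np.cross(y,z),y,z]
E
python3 - <<'E'
from h import *
plan([.53,-.03,.31],frame([0,0,-1],[1,0,0]))
E
```

```text
1 {"gripper":1,"dp":[-0.7, -0.53, -0.11],"rot":[0.0, 0.0, 0.8]}
2 {"gripper":1,"dp":[-0.75, -0.48, -0.12],"rot":[0.0, 0.0, 0.81]}
3 {"gripper":1,"dp":[-0.77, -0.42, -0.11],"rot":[0.0, 0.0, 0.8]}
4 {"gripper":1,"dp":[-0.81, -0.35, -0.11],"rot":[0.0, 0.0, 0.81]}
5 {"gripper":1,"dp":[-0.84, -0.28, -0.11],"rot":[0.0, 0.0, 0.8]}
6 {"gripper":1,"dp":[-0.85, -0.22, -0.12],"rot":[0.0, 0.0, 0.81]}
7 {"gripper":1,"dp":[-0.87, -0.15, -0.11],"rot":[0.0, 0.0, 0.8]}
8 {"gripper":1,"dp":[-0.88, -0.07, -0.11],"rot":[-0.01, 0.01, 0.81]}
9 {"gripper":1,"dp":[-0.89, -0.01, -0.11],"rot":[0.0, 0.0, 0.8]}
10 {"gripper":1,"dp":[-0.88, 0.06, -0.12],"rot":[0.0, 0.0, 0.81]}
11 {"gripper":1,"dp":[-0.87, 0.14, -0.11],"rot":[0.0, 0.0, 0.8]}
12 {"gripper":1,"dp":[-0.86, 0.2, -0.11],"rot":[0.0, 0.0, 0.81]}
13 {"gripper":1,"dp":[-0.83, 0.28, -0.12],"rot":[0.0, 0.0, 0.8]}
14 {"gripper":1,"dp":[-0.82, 0.34, -0.11],"rot":[0.0, 0.0, 0.81]}
```

Call:
jog_arm:
  deltas:
    - {"gripper": 1,"dp": [-0.7,-0.53,-0.11],"rot": [0,0,0.8]}
    - {"gripper": 1,"dp": [-0.75,-0.48,-0.12],"rot": [0,0,0.8]}
    - {"gripper": 1,"dp": [-0.77,-0.42,-0.11],"rot": [0,0,0.8]}
    - {"gripper": 1,"dp": [-0.81,-0.35,-0.11],"rot": [0,0,0.8]}
    - {"gripper": 1,"dp": [-0.84,-0.28,-0.11],"rot": [0,0,0.8]}

```text
time_s: 0.78
tool_pos: [0.3487, 0.3219, 0.2593]
tool_rot: [[-0.663, 0.749, -0.0], [0.749, 0.663, -0.0], [-0.0, -0.0, -1.0]]
contact_force: [0.7, 0.1, -0.4]
finger_gap: 1.0
gripper_force: 0.0
```

Call:
jog_arm:
  deltas:
    - {"gripper": 1,"dp": [-0.85,-0.22,-0.12],"rot": [0,0,0.8]}
    - {"gripper": 1,"dp": [-0.87,-0.15,-0.11],"rot": [0,0,0.8]}
    - {"gripper": 1,"dp": [-0.88,-0.07,-0.11],"rot": [0,0,0.8]}
    - {"gripper": 1,"dp": [-0.89,0,-0.11],"rot": [0,0,0.8]}
    - {"gripper": 1,"dp": [-0.88,0.06,-0.12],"rot": [0,0,0.8]}

```text
time_s: 1.4
tool_pos: [0.4506, 0.1261, 0.2878]
tool_rot: [[-0.319, 0.948, -0.0], [0.948, 0.319, 0.0], [0.0, -0.0, -1.0]]
contact_force: [0.0, 0.1, 0.2]
finger_gap: 0.996
gripper_force: 0.0
```

Call:
jog_arm:
  deltas:
    - {"gripper": 1,"dp": [-0.87,0.14,-0.11],"rot": [0,0,0.8]}
    - {"gripper": 1,"dp": [-0.86,0.2,-0.11],"rot": [0,0,0.8]}
    - {"gripper": 1,"dp": [-0.83,0.28,-0.12],"rot": [0,0,0.8]}
    - {"gripper": 1,"dp": [-0.82,0.34,-0.11],"rot": [0,0,0.8]}

```text
time_s: 1.9
tool_pos: [0.5327, -0.03, 0.3103]
tool_rot: [[-0.004, 1.0, -0.0], [1.0, 0.004, 0.0], [0.0, -0.0, -1.0]]
contact_force: [0.6, 0.7, 0.2]
finger_gap: 1.003
gripper_force: 0.0
```

```bash
python3 - <<'E'
from h import *
snap('wrist','w1'); s=env.state(); print(s['time_s'],s['tool_pos'],s['q'],s['tool_rot'])
E
```

```text
1.95 [ 0.5354054  -0.0345342   0.31048916] [-0.08326619  0.21682012  1.5094296  -0.00440628  1.4120721  -0.0820445 ] [[ 5.39024620e-04  9.99995652e-01  2.89911078e-03]
 [ 9.99989245e-01 -5.25662116e-04 -4.60796175e-03]
 [-4.60641777e-03  2.90156341e-03 -9.99985181e-01]]
```

View pics/w1.png

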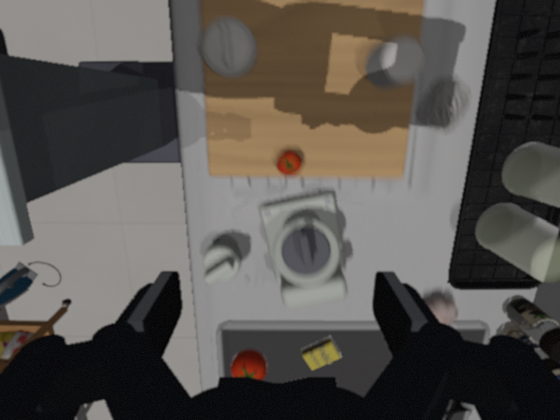

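The wrist view shows the timer at (229,45), the cup at (395,62) and the cherry tomato at (289,162). The drum rim is centred near (306,248), with the cap bar from about (305,220) to (311,262). The cartridge bar is around (222,258), and the foot's front edge runs from (261,207) to (333,194). Next I'll measure from the depth.

```bash
python3 - <<'E'
from h import *
np.set_printoptions(precision=4,suppress=True)
c,im,d=load('w1'); C=cloud(c,d)
X=C.reshape(-1,3)
# foot front edge & other direct pixel points
for k,uv in dict(footL=(262,208),footR=(332,195)).items():
    print(k,C[uv[1]+2,uv[0]])
def top(name,ctr,r,zlo,zhi):
    m=(np.hypot(X[:,0]-ctr[0],X[:,1]-ctr[1])<r)&(X[:,2]>zlo)&(X[:,2]<zhi); Q=X[m]
    if len(Q)==0: print(name,'none'); return Q
    (cx,cy),rr=cv2.minEnclosingCircle(Q[:,:2].astype(np.float32)); print(name,len(Q),cx,cy,rr,Q.mean(0),np.percentile(Q[:,2],[5,50,95])); return Q
top('timer',(.475,.094),.05,.05,.075)
top('cup',(.662,.08),.05,.066,.08)
top('cherry',(.545,-.037),.03,.035,.06)
top('board',(.57,.02),.03,.005,.03)
Q=top('bar',(.455,-.165),.05,.063,.08); q=Q[:,:2]-Q[:,:2].mean(0); w,v=np.linalg.eigh(np.cov(q.T)); print('bar dir',v[:,1],w**.5, cv2.minAreaRect(Q[:,:2].astype(np.float32)))
Q=top('cbody',(.455,-.165),.05,.035,.052)
crop=im[180:320,190:360]; cv2.imwrite('pics/crop1.png',cv2.resize(crop[:,:,::-1],None,fx=4.5,fy=4,interpolation=cv2.INTER_CUBIC)[:600,:800])
E
```

```text
footL [ 0.5141 -0.0938  0.0195]
footR [ 0.6094 -0.0758  0.0164]
timer 2038 0.4769285023212433 0.10879961401224136 0.02833251655101776 [0.4777 0.1087 0.055 ] [0.0507 0.0537 0.0647]
cup 1689 0.663827121257782 0.09549714624881744 0.02350071631371975 [0.6624 0.0952 0.0745] [0.0709 0.0749 0.0764]
cherry 509 0.5470933318138123 -0.022591564804315567 0.016435815021395683 [ 0.5468 -0.0215  0.0434] [0.0382 0.0441 0.0467]
board 1785 0.5699660778045654 0.020016906782984734 0.030051304027438164 [0.5699 0.0205 0.0169] [0.0155 0.0169 0.0183]
bar 337 0.4575464725494385 -0.16052202880382538 0.02096911519765854 [ 0.4583 -0.159   0.0693] [0.065  0.0698 0.0712]
bar dir [-0.8071 -0.5904] [0.0041 0.012 ] ((0.45793673396110535, -0.16064178943634033), (0.04093968868255615, 0.014633121900260448), 36.36019515991211)
cbody 705 0.4574410021305084 -0.16031454503536224 0.026248322799801826 [ 0.459  -0.1534  0.0444] [0.0388 0.0449 0.048 ]
```

View pics/crop1.png

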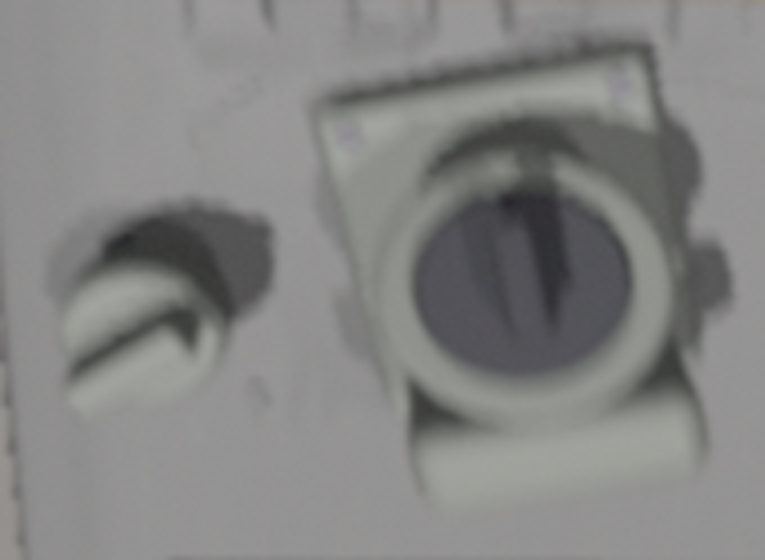

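The enlarged crop shows the foot's front edge sloping about 10 degrees. The cap bar points up the slope along the drum's front direction, and the cartridge bar is at about 36 degrees. I'll take a settled picture and fit the drum and cap.

```bash
cat > fit.py <<'E'
from h import *
np.set_printoptions(precision=4,suppress=True)
def capfit(tag,ctr=(.565,-.14)):
    c,im,d=load(tag); C=cloud(c,d); X=C.reshape(-1,3); I=im.reshape(-1,3).astype(float)
    near=(np.hypot(X[:,0]-ctr[0],X[:,1]-ctr[1])<.06)&(X[:,2]>.05)&(X[:,2]<.13)
    g=near&(I[:,2]>I[:,0]+8)
    m=g.reshape(d.shape).astype(np.uint8); n,l,st,ce=cv2.connectedComponentsWithStats(m); k=1+np.argmax(st[1:,4]); m=(l==k)
    Q=C[m]
    # plane RANSAC
    rng=np.random.default_rng(0); best=None
    for _ in range(300):
        a=Q[rng.choice(len(Q),3,False)]; nn=np.cross(a[1]-a[0],a[2]-a[0]); L=np.linalg.norm(nn)
        if L<1e-9: continue
        nn/=L; e=abs((Q-a[0])@nn)<.002
        if best is None or e.sum()>best.sum(): best=e
    P=Q[best]; c0=P.mean(0); nn=np.linalg.svd(P-c0,full_matrices=False)[2][2]; nn*=np.sign(nn[2])
    print(tag,'flange px',m.sum(),'inl',best.sum(),'normal',nn,'tilt',np.degrees(np.arccos(nn[2])),'yaw',np.degrees(np.arctan2(-nn[0],nn[1])))
    ex=np.cross([0,0,1],nn); ex/=np.linalg.norm(ex); ey=np.cross(nn,ex)
    u=(P-c0)@np.c_[ex,ey]; (a,b),r=cv2.minEnclosingCircle(u.astype(np.float32)); print('circle',r,'centre',c0+ex*a+ey*b, 'mean',c0)
    el=cv2.fitEllipse(max(cv2.findContours(m.astype(np.uint8),0,1)[0],key=len)); print('ell',el)
    return c0+ex*a+ey*b,nn
E
python3 - <<'E'
from fit import *
snap('wrist','w2'); print(env.state()['tool_pos'])
snap('scene','s2');snap('side','d2')
for t in ('w1','w2'): capfit(t)
for t,z in (('w2',0),('s2',0),('d2',0)):
    c,im,d=load(t); X=cloud(c,d).reshape(-1,3)
    for n,ct,r,lo,hi in (('timer',(.477,.105),.05,.045,.056),('cup',(.663,.09),.05,.068,.08),('bar',(.457,-.16),.04,.064,.08),('cherry',(.547,-.025),.03,.036,.06)):
        Q=X[(np.hypot(X[:,0]-ct[0],X[:,1]-ct[1])<r)&(X[:,2]>lo)&(X[:,2]<hi)]
        print(t,n,len(Q),cv2.minAreaRect(Q[:,:2].astype(np.float32)),np.median(Q[:,2]))
E
```

```text
[ 0.534 -0.032  0.31 ]Traceback (most recent call last):
  File "<stdin>", line 4, in <module>
  File "fit.py", line 7, in capfit
    m=g.reshape(d.shape).astype(np.uint8); n,l,st,ce=cv2.connectedComponentsWithStats(m); k=1+np.argmax(st[1:,4]); m=(l==k)
                                                                                              ~~~~~~~~~^^^^^^^^^^
    return _wrapfunc(a, 'argmax', axis=axis, out=out, **kwds)
    return bound(*args, **kwds)
ValueError: attempt to get argmax of an empty sequence
```

```bash
python3 - <<'E'
from fit import *
c,im,d=load('w2'); print(im[248,290],im[248,325],im[232,270],im[270,300],im[215,300])
E
sed -i 's/I\[:,2\]>I\[:,0\]+8/I[:,2]>I[:,0]+0/' fit.py
python3 - <<'E'
from fit import *
for t in ('w1','w2'): capfit(t)
for t,z in (('w2',0),('s2',0),('d2',0)):
    c,im,d=load(t) if t=='w2' else snap('scene' if t=='s2' else 'side',t); X=cloud(c,d).reshape(-1,3)
    for n,ct,r,lo,hi in (('timer',(.477,.105),.05,.045,.056),('cup',(.663,.09),.05,.068,.08),('bar',(.457,-.16),.04,.064,.08),('cherry',(.547,-.025),.03,.036,.06)):
        Q=X[(np.hypot(X[:,0]-ct[0],X[:,1]-ct[1])<r)&(X[:,2]>lo)&(X[:,2]<hi)]
        print(t,n,len(Q),cv2.minAreaRect(Q[:,:2].astype(np.float32)),np.median(Q[:,2]))
E
```

```text
[82 81 87] [76 77 81] [139 141 135] [142 144 139] [128 130 124]
w1 flange px 1808 inl 1350 normal [-0.1062  0.4788  0.8715] tilt 29.367218245081396 yaw 12.506287232466262
circle 0.029893793165683746 centre [ 0.5695 -0.1253  0.0793] mean [ 0.5696 -0.1257  0.0796]
ell ((305.6438903808594, 250.79945373535156), (46.93034744262695, 47.46308517456055), 63.54226303100586)
w2 flange px 1878 inl 1494 normal [-0.1093  0.4859  0.8672] tilt 29.87009998727385 yaw 12.679478754830718
circle 0.030294261872768402 centre [ 0.5687 -0.1227  0.0778] mean [ 0.5689 -0.1233  0.0782]
ell ((302.5438537597656, 243.05593872070312), (47.644187927246094, 48.61900329589844), 168.76910400390625)
w2 timer 2173 ((0.47704777121543884, 0.10895544290542603), (0.05951660871505737, 0.05994541943073273), 50.10130310058594) 0.05271130340481755
w2 cup 1681 ((0.6636798977851868, 0.09529229998588562), (0.045187387615442276, 0.045798759907484055), 8.697247505187988) 0.07482792573281986
w2 bar 335 ((0.45792248845100403, -0.16044111549854279), (0.0408671572804451, 0.014489002525806427), 34.86952590942383) 0.0699124141058047
w2 ch
[... 556 characters left out ...]
2 cherry 127 ((0.5465688705444336, -0.027231495827436447), (0.02393708936870098, 0.029619349166750908), 56.14487075805664) 0.042865380525115813
d2 timer 162 ((0.4750865399837494, 0.10370014607906342), (0.05253889039158821, 0.05296615883708), 45.55366897583008) 0.05238491216703711
d2 cup 116 ((0.6630286574363708, 0.09121108055114746), (0.040001340210437775, 0.043356940150260925), 74.15735626220703) 0.074727102669057
d2 bar 107 ((0.45763012766838074, -0.16375771164894104), (0.04272604361176491, 0.014818107709288597), 31.43620491027832) 0.0693973846139009
d2 cherry 89 ((0.5463086366653442, -0.029431384056806564), (0.02616148069500923, 0.02910059131681919), 78.13379669189453) 0.04265819891570083
```

```bash
cat >> h.py <<'E'
psi=np.radians(11.8)
N=np.array([-np.sin(psi)*.5,np.cos(psi)*.5,.75**.5]); YS=np.array([np.cos(psi),np.sin(psi),0])
Rs=frame(-N,YS); F=np.array([.569,-.1235,.0785])
E
python3 - <<'E'
from h import *
print(F+.07*N,F+.004*N)
p,Q=plan(F+.07*N,Rs,g=0)
E
```

```text
[ 0.56184264 -0.08923964  0.13912178] [ 0.56859101 -0.12154227  0.0819641 ]
1 {"gripper":0,"dp":[-0.21, 0.1, 0.57],"rot":[-0.09, -0.87, -0.32]}
2 {"gripper":0,"dp":[-0.15, 0.09, 0.58],"rot":[-0.09, -0.87, -0.32]}
3 {"gripper":0,"dp":[-0.11, 0.08, 0.6],"rot":[-0.08, -0.87, -0.33]}
4 {"gripper":0,"dp":[-0.06, 0.07, 0.61],"rot":[-0.09, -0.87, -0.32]}
5 {"gripper":0,"dp":[-0.01, 0.06, 0.61],"rot":[-0.09, -0.88, -0.32]}
6 {"gripper":0,"dp":[0.04, 0.06, 0.61],"rot":[-0.09, -0.87, -0.32]}
```

Call:
jog_arm:
  deltas:
    - {"gripper": 0,"dp": [-0.21,0.1,0.57],"rot": [-0.09,-0.87,-0.32]}
    - {"gripper": 0,"dp": [-0.15,0.09,0.58],"rot": [-0.09,-0.87,-0.32]}
    - {"gripper": 0,"dp": [-0.11,0.08,0.6],"rot": [-0.09,-0.87,-0.32]}

```text
time_s: 2.58
tool_pos: [0.5473, -0.0582, 0.2246]
tool_rot: [[-0.101, 0.994, 0.043], [0.96, 0.109, -0.258], [-0.261, 0.015, -0.965]]
contact_force: [-0.1, 0.2, -0.0]
finger_gap: 0.498
gripper_force: 0.0
```

Call:
jog_arm:
  deltas:
    - {"gripper": 0,"dp": [-0.06,0.07,0.61],"rot": [-0.09,-0.87,-0.32]}
    - {"gripper": 0,"dp": [-0.01,0.06,0.61],"rot": [-0.09,-0.87,-0.32]}
    - {"gripper": 0,"dp": [0.04,0.06,0.61],"rot": [-0.09,-0.87,-0.32]}
    - {"gripper": 0,"dp": [0,0,0],"rot": [0,0,0]}

```text
time_s: 3.08
tool_pos: [0.5603, -0.0886, 0.137]
tool_rot: [[-0.18, 0.979, 0.099], [0.848, 0.205, -0.489], [-0.499, -0.004, -0.867]]
contact_force: [-0.2, -0.8, 0.7]
finger_gap: 0.501
gripper_force: 0.0
```

```bash
python3 - <<'E'
from fit import *
c,im,d=snap('wrist','w3'); s=env.state(); print(s['tool_pos'],s['q'],s['contact_force'])
capfit('w3')
for g,x in (('tcp',s['tool_pos']),('t',F+.004*N),('bartop',F+.024*N),('rim',F-.0055*N)): print(g,proj(c,x))
cv2.imwrite('pics/w3b.png',im[:,:,::-1])
E
```

```text
[ 0.5618 -0.089   0.139 ] [ 0.1035  0.3792  1.8504 -0.6493  0.9634  0.2909] [-0.1218 -0.0741  0.4754]
w3 flange px 5756 inl 4461 normal [-0.1065  0.4933  0.8633] tilt 30.31204093741411 yaw 12.185362050733954
circle 0.03046666644513607 centre [ 0.568  -0.1221  0.0774] mean [ 0.5679 -0.1194  0.0758]
ell ((277.37982177734375, 221.15182495117188), (82.83757019042969, 87.08197021484375), 87.63838195800781)
tcp [[277.5534 278.17  ]]
t [[277.515  228.2288]]
bartop [[277.5117 240.2367]]
rim [[277.5163 223.2131]]
```

View pics/w3.png

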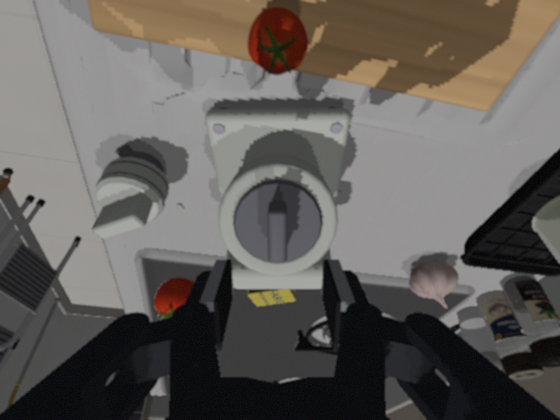

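The cap bar runs from (279,188) to (278,262) and is centred between the fingers, with the flange centre at (277,221). I'll descend and close.

Call:
jog_arm:
  deltas:
    - {"gripper": 0,"dp": [0.02,0,0.5],"rot": [0,0,0]}
    - {"gripper": 0,"dp": [0.02,0,0.5],"rot": [0,0,0]}
    - {"gripper": 0,"dp": [0,0,0.25],"rot": [0,0,0]}
    - {"gripper": 0,"dp": [0,0,0.06],"rot": [0,0,0]}

```text
time_s: 3.62
tool_pos: [0.5695, -0.1208, 0.0826]
tool_rot: [[-0.173, 0.979, 0.104], [0.848, 0.202, -0.489], [-0.5, 0.004, -0.866]]
contact_force: [0.4, -0.7, 0.1]
finger_gap: 0.496
gripper_force: 0.0
```

Call:
jog_arm:
  deltas:
    - {"gripper": -1,"dp": [0,0,0],"rot": [0,0,0]}
    - {"gripper": -1,"dp": [0,0,0],"rot": [0,0,0]}
    - {"gripper": -1,"dp": [0,0,0],"rot": [0,0,0]}
    - {"gripper": -1,"dp": [0,0,0],"rot": [0,0,0]}

```text
time_s: 4.12
tool_pos: [0.5696, -0.1202, 0.0829]
tool_rot: [[-0.174, 0.979, 0.105], [0.848, 0.203, -0.49], [-0.501, 0.004, -0.866]]
contact_force: [-2.0, 2.5, 5.4]
finger_gap: 0.124
gripper_force: 61.6
```

```bash
python3 - <<'E'
from h import *
s=env.state(); p0=s['tool_pos']+s['tool_rot']@[0,0,-.07]; print(p0)
Rv=frame([0,0,-1],YS)
print('A');p,Q=plan([.570,.102,.15],Rv,p0=p0,R0=s['tool_rot'],g=-1)
print('B');plan([.570,.102,.045],Rv,p0=p,R0=Q,g=-1,n=4)
E
```

```text
[ 0.56221462 -0.08595032  0.14349814]
A
1 {"gripper":-1,"dp":[0.52, 0.15, -0.32],"rot":[0.01, 0.87, 0.0]}
2 {"gripper":-1,"dp":[0.54, 0.16, -0.28],"rot":[0.0, 0.88, -0.01]}
3 {"gripper":-1,"dp":[0.56, 0.15, -0.23],"rot":[0.01, 0.87, 0.0]}
4 {"gripper":-1,"dp":[0.58, 0.15, -0.18],"rot":[0.01, 0.88, -0.01]}
5 {"gripper":-1,"dp":[0.6, 0.15, -0.12],"rot":[0.0, 0.87, 0.0]}
6 {"gripper":-1,"dp":[0.6, 0.16, -0.08],"rot":[0.01, 0.87, 0.0]}
B
1 {"gripper":-1,"dp":[0.0, 0.0, 0.53],"rot":[0.0, 0.0, 0.0]}
2 {"gripper":-1,"dp":[0.0, 0.0, 0.52],"rot":[0.0, 0.0, 0.0]}
3 {"gripper":-1,"dp":[0.0, 0.0, 0.53],"rot":[0.0, 0.0, 0.0]}
4 {"gripper":-1,"dp":[0.0, 0.0, 0.52],"rot":[0.0, 0.0, 0.0]}
```

Call:
jog_arm:
  deltas:
    - {"gripper": -1,"dp": [0,0,-0.3],"rot": [0,0,0]}
    - {"gripper": -1,"dp": [0,0,-0.5],"rot": [0,0,0]}
    - {"gripper": -1,"dp": [0,0,-0.6],"rot": [0,0,0]}

```text
time_s: 4.5
tool_pos: [0.5613, -0.0857, 0.1431]
tool_rot: [[-0.175, 0.979, 0.103], [0.848, 0.203, -0.489], [-0.5, 0.002, -0.866]]
contact_force: [-0.5, -0.3, -0.3]
finger_gap: 0.124
gripper_force: 60.6
```

Call:
jog_arm:
  deltas:
    - {"gripper": -1,"dp": [0.52,0.15,-0.32],"rot": [0,0.87,0]}
    - {"gripper": -1,"dp": [0.54,0.16,-0.28],"rot": [0,0.88,0]}
    - {"gripper": -1,"dp": [0.56,0.15,-0.23],"rot": [0,0.87,0]}
    - {"gripper": -1,"dp": [0.58,0.15,-0.18],"rot": [0,0.88,0]}
    - {"gripper": -1,"dp": [0.6,0.15,-0.12],"rot": [0,0.87,0]}

```text
time_s: 5.12
tool_pos: [0.568, 0.0719, 0.1486]
tool_rot: [[-0.203, 0.979, 0.02], [0.976, 0.204, -0.081], [-0.083, 0.003, -0.997]]
contact_force: [-0.1, -0.9, -0.3]
finger_gap: 0.124
gripper_force: 60.6
```

Call:
jog_arm:
  deltas:
    - {"gripper": -1,"dp": [0.6,0.16,-0.08],"rot": [0,0.87,0]}
    - {"gripper": -1,"dp": [0,0,0],"rot": [0,0,0]}

```text
time_s: 5.38
tool_pos: [0.5701, 0.102, 0.1497]
tool_rot: [[-0.204, 0.979, 0.003], [0.979, 0.204, 0.0], [-0.0, 0.003, -1.0]]
contact_force: [0.2, 0.5, -0.1]
finger_gap: 0.124
gripper_force: 60.6
```

```bash
python3 - <<'E'
from h import *
c,im,d=snap('wrist','w4');snap('scene','s4');snap('side','d4'); s=env.state(); print(s['tool_pos'],s['tool_rot'][2])
C=cloud(c,d); X=C.reshape(-1,3); p=s['tool_pos']
Q=X[(np.hypot(X[:,0]-p[0],X[:,1]-p[1])<.04)&(X[:,2]>p[2]-.06)&(X[:,2]<p[2]+.01)]
print(len(Q),np.percentile(Q[:,2],[2,20,50,80]))
A=cv2.resize(im[200:400,140:420],None,fx=1.42,fy=1.5); a=load('s4')[1][110:230,160:330]; b=load('d4')[1][120:220,190:360]
cv2.imwrite('pics/m4.png',np.hstack([A[:300,:395],cv2.resize(b,(400,300))])[:,:,::-1])
# cup/timer
for n,ct,r,lo,hi in (('timer',(.477,.105),.05,.045,.056),('cup',(.663,.09),.05,.068,.08)):
    Q=X[(np.hypot(X[:,0]-ct[0],X[:,1]-ct[1])<r)&(X[:,2]>lo)&(X[:,2]<hi)]; print(n,len(Q),cv2.minAreaRect(Q[:,:2].astype(np.float32)))
E
```

```text
[0.56936733 0.10100637 0.14916073] [-0.0012763   0.00176023 -0.99999764]
6083 [0.14092015 0.14330556 0.14401333 0.14464453]
timer 4154 ((0.4769275188446045, 0.10961852967739105), (0.060164403170347214, 0.05951569974422455), 89.52889251708984)
cup 3039 ((0.6633533835411072, 0.09597029536962509), (0.04626303166151047, 0.04593399912118912), 35.6199951171875)
```

View pics/m4.png

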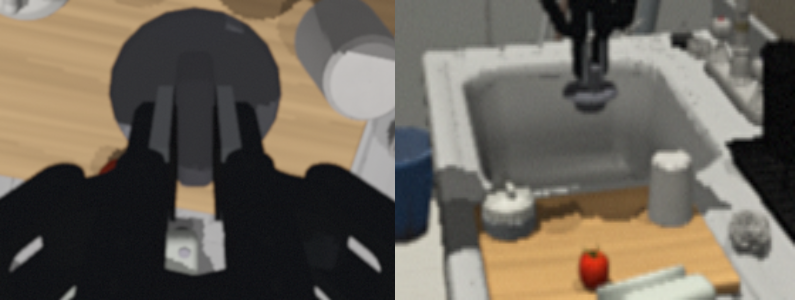

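The left half shows the cap gripped squarely and level. The right half shows it hanging over the board between the timer (508,212) and the cup (672,187). I'll lower it, measuring that the plug's end is 22 mm below the TCP.

Call:
jog_arm:
  deltas:
    - {"gripper": -1,"dp": [0,0,0.7],"rot": [0,0,0]}
    - {"gripper": -1,"dp": [0,0,0.7],"rot": [0,0,0]}
    - {"gripper": -1,"dp": [0,0,0.5],"rot": [0,0,0]}
    - {"gripper": -1,"dp": [0,0,0.2],"rot": [0,0,0]}
    - {"gripper": -1,"dp": [0,0,0.06],"rot": [0,0,0]}

```text
time_s: 6.15
tool_pos: [0.5701, 0.1014, 0.0411]
tool_rot: [[-0.203, 0.979, 0.002], [0.979, 0.203, 0.0], [-0.0, 0.002, -1.0]]
contact_force: [1.4, -0.2, -0.3]
finger_gap: 0.121
gripper_force: 60.6
```

Call:
jog_arm:
  deltas:
    - {"gripper": -1,"dp": [0,0,0.02],"rot": [0,0,0]}
    - {"gripper": -1,"dp": [0,0,0],"rot": [0,0,0]}

```text
time_s: 6.4
tool_pos: [0.5707, 0.1016, 0.0411]
tool_rot: [[-0.203, 0.979, 0.004], [0.979, 0.203, 0.001], [-0.0, 0.004, -1.0]]
contact_force: [0.1, -0.7, -0.6]
finger_gap: 0.127
gripper_force: 60.6
```

Call:
jog_arm:
  deltas:
    - {"gripper": -1,"dp": [0,0,0.03],"rot": [0,0,0]}
    - {"gripper": -1,"dp": [0,0,0],"rot": [0,0,0]}

```text
time_s: 6.65
tool_pos: [0.5707, 0.1017, 0.0396]
tool_rot: [[-0.203, 0.979, 0.004], [0.979, 0.203, 0.001], [-0.0, 0.004, -1.0]]
contact_force: [0.2, -0.1, 4.7]
finger_gap: 0.126
gripper_force: 61.1
```

Call:
jog_arm:
  deltas:
    - {"gripper": -1,"dp": [0,0,0.02],"rot": [0,0,0]}
    - {"gripper": -1,"dp": [0,0,0],"rot": [0,0,0]}

```text
time_s: 6.9
tool_pos: [0.5708, 0.1017, 0.0395]
tool_rot: [[-0.203, 0.979, 0.004], [0.979, 0.203, 0.001], [0.0, 0.005, -1.0]]
contact_force: [-2.0, -0.3, 10.7]
finger_gap: 0.124
gripper_force: 62.2
```

Call:
jog_arm:
  deltas:
    - {"gripper": -0.3,"dp": [0,0,0],"rot": [0,0,0]}
    - {"gripper": -0.3,"dp": [0,0,0],"rot": [0,0,0]}
    - {"gripper": -0.3,"dp": [0,0,-0.2],"rot": [0,0,0]}
    - {"gripper": -0.3,"dp": [0,0,-0.5],"rot": [0,0,0]}
    - {"gripper": -0.3,"dp": [0,0,-0.9],"rot": [0,0,0]}

```text
time_s: 7.52
tool_pos: [0.5688, 0.1014, 0.1174]
tool_rot: [[-0.203, 0.979, -0.001], [0.979, 0.203, 0.0], [0.0, -0.001, -1.0]]
contact_force: [1.2, 0.4, 1.0]
finger_gap: 0.349
gripper_force: 0.0
```

Call:
jog_arm:
  deltas:
    - {"gripper": -0.3,"dp": [0,0,-0.8],"rot": [0,0,0]}
    - {"gripper": -0.3,"dp": [0,0,0],"rot": [0,0,0]}

```text
time_s: 7.78
tool_pos: [0.572, 0.1019, 0.1618]
tool_rot: [[-0.203, 0.979, 0.011], [0.979, 0.203, 0.002], [-0.0, 0.011, -1.0]]
contact_force: [-0.3, -0.4, -0.5]
finger_gap: 0.351
gripper_force: 0.0
```

```bash
python3 - <<'E'
from h import *
np.set_printoptions(precision=4,suppress=True)
c,im,d=snap('wrist','w5'); X=cloud(c,d).reshape(-1,3)
Q=X[(np.hypot(X[:,0]-.57,X[:,1]-.102)<.05)&(X[:,2]>.028)&(X[:,2]<.04)]; print('flange',len(Q),cv2.minAreaRect(Q[:,:2].astype(np.float32)),np.median(Q[:,2]))
A=np.c_[Q[:,:2],np.ones(len(Q))]; print(np.linalg.lstsq(A,Q[:,2],rcond=None)[0])
for n,ct,r,lo,hi in (('timer',(.477,.105),.05,.045,.056),('cup',(.663,.09),.05,.068,.08)):
    Q=X[(np.hypot(X[:,0]-ct[0],X[:,1]-ct[1])<r)&(X[:,2]>lo)&(X[:,2]<hi)]; print(n,len(Q),cv2.minAreaRect(Q[:,:2].astype(np.float32)))
p,Q=plan(F+.1*N,Rs,g=0)
E
```

```text
flange 3179 ((0.57155442237854, 0.1038372665643692), (0.06075373664498329, 0.06108670309185982), 75.860595703125) 0.03383944212486217
[ 0.003  -0.0062  0.0327]
timer 3822 ((0.47697871923446655, 0.10971809923648834), (0.05961771309375763, 0.05970484018325806), 4.224461555480957)
cup 2761 ((0.6631872057914734, 0.09598831832408905), (0.04606857895851135, 0.04583761841058731), 64.96697235107422)
1 {"gripper":0,"dp":[-0.57, -0.16, -0.02],"rot":[0.01, -0.87, -0.01]}
2 {"gripper":0,"dp":[-0.56, -0.16, 0.03],"rot":[0.01, -0.88, 0.0]}
3 {"gripper":0,"dp":[-0.57, -0.15, 0.08],"rot":[0.01, -0.87, -0.01]}
4 {"gripper":0,"dp":[-0.55, -0.16, 0.13],"rot":[0.01, -0.87, 0.0]}
5 {"gripper":0,"dp":[-0.54, -0.16, 0.17],"rot":[0.01, -0.87, -0.01]}
6 {"gripper":0,"dp":[-0.52, -0.16, 0.23],"rot":[0.01, -0.88, 0.0]}
```

The cap stands level at (0.572, 0.104), and the cup and timer haven't moved. Next I'll look at the open socket.

Call:
jog_arm:
  deltas:
    - {"gripper": 0,"dp": [-0.57,-0.16,-0.02],"rot": [0,-0.87,0]}
    - {"gripper": 0,"dp": [-0.56,-0.16,0.03],"rot": [0,-0.88,0]}
    - {"gripper": 0,"dp": [-0.57,-0.15,0.08],"rot": [0,-0.87,0]}
    - {"gripper": 0,"dp": [-0.55,-0.16,0.13],"rot": [0,-0.87,0]}
    - {"gripper": 0,"dp": [-0.54,-0.16,0.17],"rot": [0,-0.87,0]}

```text
time_s: 8.45
tool_pos: [0.5588, -0.0463, 0.1612]
tool_rot: [[-0.184, 0.979, 0.086], [0.887, 0.203, -0.416], [-0.424, -0.001, -0.906]]
contact_force: [-0.4, -0.0, 0.6]
finger_gap: 0.496
gripper_force: 0.0
```

Call:
jog_arm:
  deltas:
    - {"gripper": 0,"dp": [-0.52,-0.16,0.23],"rot": [0,-0.88,0]}
    - {"gripper": 0,"dp": [0,0,0],"rot": [0,0,0]}
    - {"gripper": 0,"dp": [0,0,0],"rot": [0,0,0]}

```text
time_s: 8.82
tool_pos: [0.5578, -0.0742, 0.1626]
tool_rot: [[-0.175, 0.979, 0.103], [0.849, 0.203, -0.488], [-0.499, 0.002, -0.867]]
contact_force: [-0.2, 0.2, 0.1]
finger_gap: 0.502
gripper_force: 0.0
```

```bash
python3 - <<'E'
from h import *
c,im,d=snap('wrist','w6'); s=env.state(); print(s['tool_pos'],s['tool_rot'])
M=F-.0055*N
print(proj(c,M),proj(c,M+.021*YS),proj(c,M+.029*YS),proj(c,M-.029*YS),proj(c,M+.042*YS))
u,v=proj(c,M)[0].astype(int)
k=im[v-65:v+65,u-85:u+85]; print('crop origin',u-85,v-65)
cv2.imwrite('pics/w6c.png',cv2.resize(k[:,:,::-1],None,fx=4.6,fy=4.6,interpolation=cv2.INTER_CUBIC))
E
```

```text
[ 0.55809209 -0.07423969  0.16291085] [[-0.1745325   0.97919379  0.10352743]
 [ 0.84880589  0.20290988 -0.48821731]
 [-0.4990661   0.0026649  -0.86655982]]
[[276.353466   209.70166323]] [[303.35291963 209.59528439]] [[313.63150066 209.55468654]] [[239.06602854 209.84795293]] [[330.32048848 209.48865155]]
crop origin 191 144
```

View pics/w6c.png

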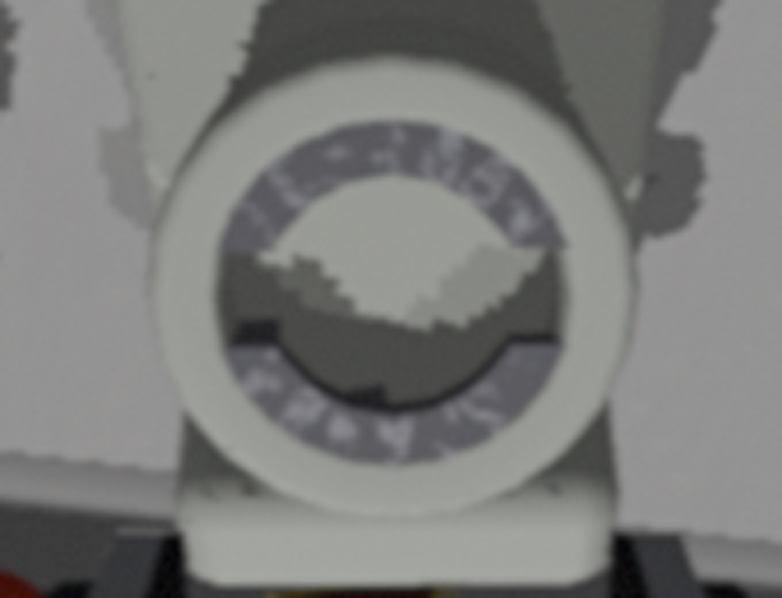

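The crop shows the socket bore centred at (393,293), with level notches at left (250–347) and right (247–342). That puts the mouth at pixel (276.1,207.4) in the full picture. I predicted (276.4,209.7), so the correction is about 1.8 mm down the slope. I'll check the depth at the rim and refine.

```bash
cat >> h.py <<'E'
SX=Rs[:,0]  # down slope
E
python3 - <<'E'
from h import *
np.set_printoptions(precision=4,suppress=True)
c,im,d=load('w6'); C=cloud(c,d); M=F-.0055*N+.0018*SX
X=C.reshape(-1,3); r=X-M; h=r@N; rad=np.linalg.norm(r-np.outer(h,N),axis=1)
m=(rad>.0365-.003)&(rad<.0365+.003)&(abs(h)<.01); print('rim h',m.sum(),np.percentile(h[m],[10,50,90]))
P=X[m]; c0=P.mean(0); nn=np.linalg.svd(P-c0,full_matrices=False)[2][2]; print(nn*np.sign(nn[2]),N,c0)
m=(rad>.0225)&(rad<.028)&(abs(h)<.02); print('lip h',m.sum(),np.percentile(h[m],[10,50,90]))
a=(rad<.015)&(h<-.005)&(h>-.03); print('floor h',a.sum(),np.percentile(h[a],[10,50,90]))
print('mouth',M,'floor',M-.015*N)
# cart in w2,w6
for t in('w2','w6'):
    c,im,d=load(t);X=cloud(c,d).reshape(-1,3)
    Q=X[(np.hypot(X[:,0]-.457,X[:,1]+.16)<.04)&(X[:,2]>.064)&(X[:,2]<.08)]
    print(t,cv2.minAreaRect(Q[:,:2].astype(np.float32)),np.median(Q[:,2]))
E
```

```text
rim h 2183 [-0.0003  0.0007  0.0015]
[-0.1087  0.4896  0.8651] [-0.1022  0.4894  0.866 ] [ 0.5685 -0.122   0.072 ]
lip h 1520 [-0.0147  0.0001  0.0011]
floor h 1008 [-0.0155 -0.0146 -0.0138]
mouth [ 0.5692 -0.1247  0.0728] floor [ 0.5708 -0.132   0.0598]
w2 ((0.45792248845100403, -0.16044111549854279), (0.0408671572804451, 0.014489002525806427), 34.86952590942383) 0.0699124141058047
w6 ((0.45704931020736694, -0.1597084254026413), (0.04295894131064415, 0.01431234646588564), 34.98191833496094) 0.0697733182532095
```

```bash
sed -i 's/^psi=.*/psi=np.radians(12.2)/; s/F=np.array.*/F=np.array([.5692,-.1247,.0728])+.0055*N/' h.py
python3 - <<'E'
from h import *
th=np.radians(-55); Rc=frame([0,0,-1],[np.cos(th),np.sin(th),0])
p,Q=plan([.4575,-.160,.13],Rc,g=0)
print(p,Q,Rc)
E
```

```text
1 {"gripper":0,"dp":[-0.06, -0.17, 0.09],"rot":[0.22, 0.33, 0.81]}
2 {"gripper":0,"dp":[-0.07, -0.15, 0.08],"rot":[0.22, 0.33, 0.81]}
3 {"gripper":0,"dp":[-0.08, -0.16, 0.09],"rot":[0.22, 0.33, 0.81]}
4 {"gripper":0,"dp":[-0.1, -0.14, 0.09],"rot":[0.21, 0.33, 0.81]}
5 {"gripper":0,"dp":[-0.12, -0.13, 0.09],"rot":[0.22, 0.32, 0.82]}
6 {"gripper":0,"dp":[-0.13, -0.11, 0.08],"rot":[0.22, 0.33, 0.81]}
7 {"gripper":0,"dp":[-0.14, -0.11, 0.09],"rot":[0.22, 0.33, 0.81]}
8 {"gripper":0,"dp":[-0.15, -0.09, 0.08],"rot":[0.22, 0.33, 0.81]}
9 {"gripper":0,"dp":[-0.16, -0.08, 0.08],"rot":[0.22, 0.33, 0.81]}
10 {"gripper":0,"dp":[-0.17, -0.06, 0.07],"rot":[0.22, 0.33, 0.81]}
11 {"gripper":0,"dp":[-0.17, -0.05, 0.07],"rot":[0.21, 0.33, 0.81]}
12 {"gripper":0,"dp":[-0.18, -0.03, 0.06],"rot":[0.22, 0.32, 0.81]}
13 {"gripper":0,"dp":[-0.19, -0.01, 0.06],"rot":[0.22, 0.33, 0.82]}
14 {"gripper":0,"dp":[-0.19, 0.0, 0.06],"rot":[0.22, 0.33, 0.81]}
[ 0.45743428 -0.1601613   0.12989477] [[ 8.19311387e-01  5.73348798e-01 -8.05137068e-05]
 [ 5.73348792e-01 -8.19311391e-01 -8.96249051e-05]
 [-1.17352129e-04  2.72682688e-05 -9.99999993e-01]] [[ 0.81915204  0.57357644  0.        ]
 [ 0.57357644 -0.81915204  0.        ]
 [ 0.          0.         -1.        ]]
```

Call:
jog_arm:
  deltas:
    - {"gripper": 0,"dp": [-0.06,-0.17,0.09],"rot": [0.22,0.33,0.81]}
    - {"gripper": 0,"dp": [-0.07,-0.15,0.08],"rot": [0.22,0.33,0.81]}
    - {"gripper": 0,"dp": [-0.08,-0.16,0.09],"rot": [0.22,0.33,0.81]}
    - {"gripper": 0,"dp": [-0.1,-0.14,0.09],"rot": [0.22,0.33,0.81]}
    - {"gripper": 0,"dp": [-0.12,-0.13,0.09],"rot": [0.22,0.33,0.81]}

```text
time_s: 9.5
tool_pos: [0.522, -0.1051, 0.1514]
tool_rot: [[0.222, 0.975, -0.001], [0.917, -0.21, -0.339], [-0.331, 0.074, -0.941]]
contact_force: [-0.4, -0.4, 0.5]
finger_gap: 0.5
gripper_force: 0.0
```

Call:
jog_arm:
  deltas:
    - {"gripper": 0,"dp": [-0.13,-0.11,0.08],"rot": [0.22,0.33,0.81]}
    - {"gripper": 0,"dp": [-0.14,-0.11,0.09],"rot": [0.22,0.33,0.81]}
    - {"gripper": 0,"dp": [-0.15,-0.09,0.08],"rot": [0.22,0.33,0.81]}
    - {"gripper": 0,"dp": [-0.16,-0.08,0.08],"rot": [0.22,0.33,0.81]}
    - {"gripper": 0,"dp": [-0.17,-0.06,0.07],"rot": [0.22,0.33,0.81]}

```text
time_s: 10.12
tool_pos: [0.4864, -0.136, 0.14]
tool_rot: [[0.592, 0.805, -0.032], [0.794, -0.589, -0.151], [-0.141, 0.064, -0.988]]
contact_force: [0.0, -0.4, -0.3]
finger_gap: 0.498
gripper_force: 0.0
```

Call:
jog_arm:
  deltas:
    - {"gripper": 0,"dp": [-0.17,-0.05,0.07],"rot": [0.22,0.33,0.81]}
    - {"gripper": 0,"dp": [-0.18,-0.03,0.06],"rot": [0.22,0.33,0.81]}
    - {"gripper": 0,"dp": [-0.19,-0.01,0.06],"rot": [0.22,0.33,0.81]}
    - {"gripper": 0,"dp": [-0.19,0,0.06],"rot": [0.22,0.33,0.81]}
    - {"gripper": 0,"dp": [0,0,0],"rot": [0,0,0]}

```text
time_s: 10.75
tool_pos: [0.4571, -0.1613, 0.1304]
tool_rot: [[0.819, 0.574, -0.001], [0.574, -0.819, 0.001], [0.0, -0.001, -1.0]]
contact_force: [0.6, 0.5, -0.3]
finger_gap: 0.501
gripper_force: 0.0
```

```bash
python3 - <<'E'
from h import *
np.set_printoptions(precision=4,suppress=True)
c,im,d=snap('wrist','w7'); s=env.state(); print(s['time_s'],s['tool_pos'],s['q'],s['tool_rot'])
X=cloud(c,d).reshape(-1,3)
Q=X[(np.hypot(X[:,0]-.457,X[:,1]+.16)<.035)&(X[:,2]>.064)&(X[:,2]<.08)]
r=cv2.minAreaRect(Q[:,:2].astype(np.float32)); print(len(Q),r,np.median(Q[:,2]))
v=np.r_[r[0],.0]-s['tool_pos']; print('offset in tool',s['tool_rot'].T@v)
Q=X[(np.hypot(X[:,0]-.457,X[:,1]+.16)<.035)&(X[:,2]>.035)&(X[:,2]<.05)]; print(cv2.minEnclosingCircle(Q[:,:2].astype(np.float32)),np.percentile(Q[:,2],[50,90]))
E
```

```text
10.8 [ 0.4575 -0.1609  0.1305] [-0.3623  0.2724  1.9142  0.0007  0.9557  0.5958] [[ 0.8183  0.5747 -0.0004]
 [ 0.5747 -0.8183  0.0008]
 [ 0.0001 -0.0009 -1.    ]]
1282 ((0.4573700428009033, -0.16011172533035278), (0.04163442179560661, 0.013899428769946098), 35.42410659790039) 0.06994953750198175
offset in tool [ 0.0003 -0.0006  0.1305]
((0.4575287997722626, -0.16023540496826172), 0.02640128694474697) [0.045 0.046]
```

View pics/w7.png

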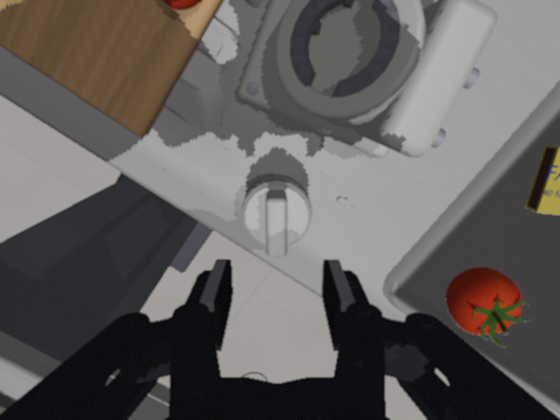

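The cartridge bar, from (276,196) to (276,253), is centred and parallel between the fingers, within 1 mm. I'll descend 82 mm and close.

Call:
jog_arm:
  deltas:
    - {"gripper": 0,"dp": [0.01,-0.01,0.6],"rot": [0,0,0]}
    - {"gripper": 0,"dp": [0,0,0.5],"rot": [0,0,0]}
    - {"gripper": 0,"dp": [0,0,0.4],"rot": [0,0,0]}
    - {"gripper": 0,"dp": [0,0,0.14],"rot": [0,0,0]}
    - {"gripper": 0,"dp": [0,0,0],"rot": [0,0,0]}

```text
time_s: 11.42
tool_pos: [0.4576, -0.1597, 0.0483]
tool_rot: [[0.818, 0.575, -0.001], [0.575, -0.818, 0.001], [-0.0, -0.002, -1.0]]
contact_force: [0.7, 0.8, -0.7]
finger_gap: 0.498
gripper_force: 0.0
```

Call:
jog_arm:
  deltas:
    - {"gripper": -1,"dp": [0,0,0],"rot": [0,0,0]}
    - {"gripper": -1,"dp": [0,0,0],"rot": [0,0,0]}
    - {"gripper": -1,"dp": [0,0,0],"rot": [0,0,0]}
    - {"gripper": -1,"dp": [0,0,0],"rot": [0,0,0]}

```text
time_s: 11.92
tool_pos: [0.458, -0.1602, 0.0492]
tool_rot: [[0.819, 0.574, 0.001], [0.574, -0.819, 0.0], [0.001, 0.0, -1.0]]
contact_force: [0.0, 1.0, 6.6]
finger_gap: 0.148
gripper_force: 59.8
```

Call:
jog_arm:
  deltas:
    - {"gripper": -1,"dp": [0,0,0],"rot": [0,0,0]}

```text
time_s: 12.05
tool_pos: [0.458, -0.1602, 0.0492]
tool_rot: [[0.819, 0.574, 0.001], [0.574, -0.819, 0.0], [0.001, 0.0, -1.0]]
contact_force: [0.7, 1.4, 6.6]
finger_gap: 0.145
gripper_force: 59.8
```

```bash
python3 - <<'E'
from h import *
s=env.state(); p0=s['tool_pos']+[0,0,.135]; S=F-.0205*N; print(S)
p,Q=plan(S+.100*N,Rs,p0=p0,R0=s['tool_rot'],g=-1)
print(p,Q)
E
```

```text
[ 0.57078494 -0.13203062  0.05980962]
1 {"gripper":-1,"dp":[0.18, -0.01, 0.05],"rot":[-0.22, -0.33, -0.82]}
2 {"gripper":-1,"dp":[0.19, 0.01, 0.05],"rot":[-0.22, -0.33, -0.81]}
3 {"gripper":-1,"dp":[0.18, 0.02, 0.04],"rot":[-0.21, -0.33, -0.82]}
4 {"gripper":-1,"dp":[0.18, 0.04, 0.04],"rot":[-0.22, -0.33, -0.82]}
5 {"gripper":-1,"dp":[0.19, 0.05, 0.03],"rot":[-0.22, -0.33, -0.82]}
6 {"gripper":-1,"dp":[0.17, 0.06, 0.03],"rot":[-0.22, -0.33, -0.81]}
7 {"gripper":-1,"dp":[0.18, 0.08, 0.02],"rot":[-0.22, -0.33, -0.82]}
8 {"gripper":-1,"dp":[0.16, 0.09, 0.02],"rot":[-0.22, -0.33, -0.82]}
9 {"gripper":-1,"dp":[0.16, 0.11, 0.02],"rot":[-0.21, -0.33, -0.82]}
10 {"gripper":-1,"dp":[0.15, 0.11, 0.01],"rot":[-0.22, -0.33, -0.81]}
11 {"gripper":-1,"dp":[0.14, 0.13, 0.01],"rot":[-0.22, -0.33, -0.82]}
12 {"gripper":-1,"dp":[0.13, 0.14, 0.01],"rot":[-0.22, -0.33, -0.82]}
13 {"gripper":-1,"dp":[0.12, 0.15, 0.01],"rot":[-0.22, -0.33, -0.81]}
14 {"gripper":-1,"dp":[0.11, 0.16, 0.01],"rot":[-0.21, -0.33, -0.82]}
[ 0.56032025 -0.08307247  0.14632902] [[-1.82921531e-01  9.77476635e-01  1.05257497e-01]
 [ 8.46725198e-01  2.11043556e-01 -4.88382081e-01]
 [-4.99595989e-01 -2.11422528e-04 -8.66258508e-01]]
```

Call:
jog_arm:
  deltas:
    - {"gripper": -1,"dp": [0,0,-0.4],"rot": [0,0,0]}
    - {"gripper": -1,"dp": [0,0,-0.8],"rot": [0,0,0]}
    - {"gripper": -1,"dp": [0,0,-0.8],"rot": [0,0,0]}
    - {"gripper": -1,"dp": [0,0,-0.7],"rot": [0,0,0]}

```text
time_s: 12.55
tool_pos: [0.457, -0.1601, 0.1845]
tool_rot: [[0.819, 0.574, -0.001], [0.574, -0.819, 0.001], [-0.001, -0.001, -1.0]]
contact_force: [0.7, -0.6, -2.1]
finger_gap: 0.149
gripper_force: 58.9
```

Call:
jog_arm:
  deltas:
    - {"gripper": -1,"dp": [0.18,-0.01,0.05],"rot": [-0.22,-0.33,-0.82]}
    - {"gripper": -1,"dp": [0.19,0.01,0.05],"rot": [-0.22,-0.33,-0.82]}
    - {"gripper": -1,"dp": [0.18,0.02,0.04],"rot": [-0.22,-0.33,-0.82]}
    - {"gripper": -1,"dp": [0.18,0.04,0.04],"rot": [-0.22,-0.33,-0.82]}
    - {"gripper": -1,"dp": [0.19,0.05,0.03],"rot": [-0.22,-0.33,-0.82]}

```text
time_s: 13.18
tool_pos: [0.4937, -0.1322, 0.1694]
tool_rot: [[0.515, 0.856, -0.034], [0.837, -0.511, -0.193], [-0.183, 0.071, -0.981]]
contact_force: [-0.2, -0.3, -1.6]
finger_gap: 0.15
gripper_force: 58.9
```

Call:
jog_arm:
  deltas:
    - {"gripper": -1,"dp": [0.17,0.06,0.03],"rot": [-0.22,-0.33,-0.82]}
    - {"gripper": -1,"dp": [0.18,0.08,0.02],"rot": [-0.22,-0.33,-0.82]}
    - {"gripper": -1,"dp": [0.16,0.09,0.02],"rot": [-0.22,-0.33,-0.82]}
    - {"gripper": -1,"dp": [0.16,0.11,0.02],"rot": [-0.22,-0.33,-0.82]}
    - {"gripper": -1,"dp": [0.15,0.11,0.01],"rot": [-0.22,-0.33,-0.82]}

```text
time_s: 13.8
tool_pos: [0.5299, -0.1048, 0.1557]
tool_rot: [[0.128, 0.992, 0.015], [0.92, -0.113, -0.375], [-0.371, 0.062, -0.927]]
contact_force: [-0.2, -0.5, -0.7]
finger_gap: 0.151
gripper_force: 58.9
```

Call:
jog_arm:
  deltas:
    - {"gripper": -1,"dp": [0.14,0.13,0.01],"rot": [-0.22,-0.33,-0.82]}
    - {"gripper": -1,"dp": [0.13,0.14,0.01],"rot": [-0.22,-0.33,-0.81]}
    - {"gripper": -1,"dp": [0.12,0.15,0.01],"rot": [-0.22,-0.33,-0.81]}
    - {"gripper": -1,"dp": [0.11,0.16,0.01],"rot": [-0.21,-0.33,-0.81]}
    - {"gripper": -1,"dp": [0,0,0],"rot": [0,0,0]}

```text
time_s: 14.42
tool_pos: [0.5589, -0.0822, 0.1443]
tool_rot: [[-0.186, 0.977, 0.104], [0.847, 0.213, -0.488], [-0.499, -0.002, -0.867]]
contact_force: [0.2, -0.2, -1.3]
finger_gap: 0.145
gripper_force: 58.9
```

```bash
python3 - <<'E'
from h import *
np.set_printoptions(precision=4,suppress=True)
c,im,d=snap('wrist','w8'); s=env.state(); print(s['tool_pos'],s['q']);S=F-.0205*N
p,Q=plan(S+.090*N,Rs,n=1,g=-1)
b=s['tool_rot'].T@(S-s['tool_pos']); print('S in tool',b)
sc,si=snap('scene','s8')[1],snap('side','d8')[1]
cv2.imwrite('pics/m8.png',np.hstack([cv2.resize(im[130:400,140:420],(400,386)),cv2.resize(si[150:280,220:355],(400,386),interpolation=cv2.INTER_CUBIC)])[:,:,::-1])
E
```

```text
[ 0.5589 -0.0826  0.1447] [ 0.1158  0.3687  1.85   -0.6435  0.9756  0.2855]
1 {"gripper":-1,"dp":[-0.03, 0.02, 0.18],"rot":[-0.01, -0.01, 0.01]}
S in tool [-0.0017  0.0013  0.099 ]
```

View pics/m8.png

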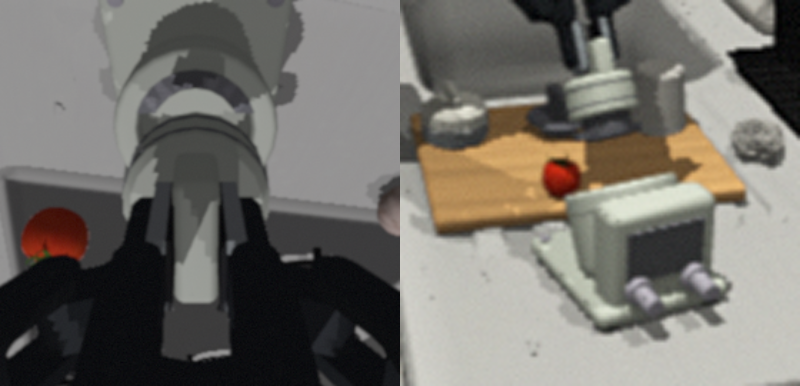

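The left half shows the cartridge upright in the fingers over the socket, lugs towards the notches. I'll correct sideways by -1.7 and +1.3 mm and start in.

Call:
jog_arm:
  deltas:
    - {"gripper": -1,"dp": [-0.03,0.03,0.2],"rot": [0,0,0]}
    - {"gripper": -1,"dp": [0,0,0.2],"rot": [0,0,0]}
    - {"gripper": -1,"dp": [0,0,0.2],"rot": [0,0,0]}
    - {"gripper": -1,"dp": [0,0,0],"rot": [0,0,0]}

```text
time_s: 15.08
tool_pos: [0.5636, -0.099, 0.1188]
tool_rot: [[-0.185, 0.977, 0.103], [0.846, 0.212, -0.489], [-0.499, -0.003, -0.866]]
contact_force: [0.4, 0.2, -1.1]
finger_gap: 0.147
gripper_force: 59.0
```

```bash
python3 - <<'E'
from h import *
np.set_printoptions(precision=4,suppress=True)
s=env.state(); S=F-.0205*N
print(s['tool_rot'].T@(S-s['tool_pos']),R.from_matrix(s['tool_rot'].T@Rs).as_rotvec(),s['contact_force'])
E
```

```text
[0.0002 0.0002 0.068 ] [-0.0023 -0.0008  0.0018] [ 0.4291  0.2007 -1.0931]
```

Call:
jog_arm:
  deltas:
    - {"gripper": -1,"dp": [0,0,0.1],"rot": [0,0,0]}
    - {"gripper": -1,"dp": [0,0,0.08],"rot": [0,0,0]}
    - {"gripper": -1,"dp": [0,0,0],"rot": [0,0,0]}

```text
time_s: 15.45
tool_pos: [0.5652, -0.1029, 0.1119]
tool_rot: [[-0.185, 0.977, 0.105], [0.846, 0.213, -0.488], [-0.5, -0.001, -0.866]]
contact_force: [0.4, -0.1, -1.1]
finger_gap: 0.149
gripper_force: 59.0
```

Call:
jog_arm:
  deltas:
    - {"gripper": -1,"dp": [0,0,0.08],"rot": [0,0,0]}
    - {"gripper": -1,"dp": [0,0,0.06],"rot": [0,0,0]}
    - {"gripper": -1,"dp": [0,0,0],"rot": [0,0,0]}

```text
time_s: 15.82
tool_pos: [0.566, -0.1063, 0.1059]
tool_rot: [[-0.185, 0.977, 0.105], [0.846, 0.213, -0.488], [-0.5, -0.001, -0.866]]
contact_force: [-0.9, 0.2, -1.8]
finger_gap: 0.147
gripper_force: 59.1
```

```bash
python3 - <<'E'
from h import *
np.set_printoptions(precision=4,suppress=True)
s=env.state(); S=F-.0205*N
print(s['tool_rot'].T@(S-s['tool_pos']),R.from_matrix(s['tool_rot'].T@Rs).as_rotvec(),s['contact_force'],s['tool_rot'].T@s['contact_force'])
E
```

```text
[ 0.0004 -0.0007  0.053 ] [-0.0001 -0.0004  0.0018] [-0.9385  0.2212 -1.8278] [ 1.274  -0.868   1.3762]
```

Call:
jog_arm:
  deltas:
    - {"gripper": -1,"dp": [0,0,0.05],"rot": [0,0,0]}
    - {"gripper": -1,"dp": [0,0,0.03],"rot": [0,0,0]}
    - {"gripper": -1,"dp": [0,0,0.01],"rot": [0,0,0]}
    - {"gripper": -1,"dp": [0,0,0],"rot": [0,0,0]}

```text
time_s: 16.32
tool_pos: [0.5665, -0.1082, 0.1025]
tool_rot: [[-0.184, 0.977, 0.106], [0.846, 0.213, -0.488], [-0.5, -0.0, -0.866]]
contact_force: [-2.4, 2.8, 2.6]
finger_gap: 0.151
gripper_force: 59.6
```

```bash
python3 - <<'E'
from h import *
np.set_printoptions(precision=4,suppress=True)
s=env.state(); S=F-.0205*N
print(s['tool_rot'].T@(S-s['tool_pos']),R.from_matrix(s['tool_rot'].T@Rs).as_rotvec(),s['tool_rot'].T@s['contact_force'],s['q'])
E
```

```text
[ 0.0004 -0.0009  0.0491] [ 0.0004 -0.0004  0.0013] [ 1.5351 -1.7444 -3.902 ] [ 0.0668  0.4266  1.8878 -0.699   0.876   0.3239]
```

Home on the floor with light contact. Now I'll turn clockwise, which is positive about the tool's z.

Call:
jog_arm:
  deltas:
    - {"gripper": -1,"dp": [0,0,0],"rot": [0,0,0.4]}
    - {"gripper": -1,"dp": [0,0,0],"rot": [0,0,0.8]}
    - {"gripper": -1,"dp": [0,0,0],"rot": [0,0,0.8]}
    - {"gripper": -1,"dp": [0,0,0],"rot": [0,0,0.8]}

```text
time_s: 16.82
tool_pos: [0.5671, -0.1076, 0.1022]
tool_rot: [[0.095, 0.99, 0.108], [0.873, -0.031, -0.487], [-0.479, 0.14, -0.867]]
contact_force: [-1.1, 3.3, 1.0]
finger_gap: 0.15
gripper_force: 59.6
```

```bash
cat > st.py <<'E'
from h import *
np.set_printoptions(precision=4,suppress=True)
s=env.state(); S=F-.0205*N; T=s['tool_rot']
print(s['time_s'],T.T@(S-s['tool_pos']),'rv',R.from_matrix(Rs.T@T).as_rotvec(),'f',T.T@s['contact_force'],'t',T.T@s['wrist_torque'],s['q'][4:],s['finger_gap'])
E
python3 st.py
```

```text
16.825 [-0.0007 -0.0016  0.0491] rv [-0.002   0.0018  0.2812] f [ 2.3181 -1.0809 -2.5538] t [ 0.1697  0.8524 -0.075 ] [0.8741 0.6063] 0.15033410622989346
```

Call:
jog_arm:
  deltas:
    - {"gripper": -1,"dp": [0,0,0],"rot": [0,0,0.8]}
    - {"gripper": -1,"dp": [0,0,0],"rot": [0,0,0.8]}
    - {"gripper": -1,"dp": [0,0,0],"rot": [0,0,0.8]}
    - {"gripper": -1,"dp": [0,0,0],"rot": [0,0,0.8]}
    - {"gripper": -1,"dp": [0,0,0],"rot": [0,0,0.8]}

```text
time_s: 17.45
tool_pos: [0.5676, -0.1081, 0.1025]
tool_rot: [[0.473, 0.874, 0.108], [0.792, -0.368, -0.488], [-0.387, 0.316, -0.866]]
contact_force: [-0.0, 1.9, 0.2]
finger_gap: 0.148
gripper_force: 59.4
```

Call:
jog_arm:
  deltas:
    - {"gripper": -1,"dp": [0,0,0],"rot": [0,0,0.8]}
    - {"gripper": -1,"dp": [0,0,0],"rot": [0,0,0.8]}
    - {"gripper": -1,"dp": [0,0,0],"rot": [0,0,0.8]}
    - {"gripper": -1,"dp": [0,0,0],"rot": [0,0,0]}

```text
time_s: 17.95
tool_pos: [0.5675, -0.1083, 0.1026]
tool_rot: [[0.665, 0.739, 0.108], [0.683, -0.543, -0.488], [-0.302, 0.398, -0.866]]
contact_force: [1.4, 1.2, 2.2]
finger_gap: 0.145
gripper_force: 59.4
```

```bash
python3 st.py
```

```text
17.95 [-0.001  -0.0017  0.049 ] rv [-0.0021  0.0011  0.9176] f [ 1.1189  1.2556 -2.3198] t [0.0457 0.3518 0.0329] [0.8746 1.243 ] 0.14546508945132097
```

Call:
jog_arm:
  deltas:
    - {"gripper": -1,"dp": [0,0,0],"rot": [0,0,0.8]}
    - {"gripper": -1,"dp": [0,0,0],"rot": [0,0,0.8]}
    - {"gripper": -1,"dp": [0,0,0],"rot": [0,0,0.8]}
    - {"gripper": -1,"dp": [0,0,0],"rot": [0,0,0.5]}
    - {"gripper": -1,"dp": [0,0,0],"rot": [0,0,0]}

```text
time_s: 18.58
tool_pos: [0.5672, -0.1083, 0.1026]
tool_rot: [[0.848, 0.519, 0.107], [0.5, -0.716, -0.488], [-0.176, 0.468, -0.866]]
contact_force: [0.1, 0.8, 1.7]
finger_gap: 0.146
gripper_force: 59.5
```

```bash
python3 st.py
```

```text
18.575 [-0.0013 -0.0012  0.049 ] rv [-0.0015  0.0012  1.2069] f [ 0.1978  0.2363 -1.831 ] t [ 0.1347  0.3183 -0.0181] [0.875  1.5323] 0.1462357231523822
```

Call:
jog_arm:
  deltas:
    - {"gripper": -1,"dp": [0,0,0],"rot": [0,0,0.4]}
    - {"gripper": -1,"dp": [0,0,0],"rot": [0,0,0.4]}
    - {"gripper": -1,"dp": [0,0,0],"rot": [0,0,0.4]}
    - {"gripper": -1,"dp": [0,0,0],"rot": [0,0,0]}

```text
time_s: 19.08
tool_pos: [0.567, -0.1083, 0.1026]
tool_rot: [[0.904, 0.414, 0.107], [0.41, -0.77, -0.488], [-0.119, 0.485, -0.866]]
contact_force: [0.6, 2.5, 1.8]
finger_gap: 0.15
gripper_force: 59.6
```

```bash
python3 st.py
```

```text
19.075 [-0.0013 -0.0009  0.049 ] rv [-0.0011  0.0011  1.327 ] f [ 1.3198 -0.7844 -2.7566] t [0.2125 0.3153 0.051 ] [0.8752 1.6522] 0.14965477677466044
```

Call:
jog_arm:
  deltas:
    - {"gripper": -1,"dp": [0,0,0],"rot": [0,0,0.4]}
    - {"gripper": -1,"dp": [0,0,0],"rot": [0,0,0.4]}
    - {"gripper": -1,"dp": [0,0,0],"rot": [0,0,0]}

```text
time_s: 19.45
tool_pos: [0.5664, -0.1084, 0.1025]
tool_rot: [[0.934, 0.341, 0.106], [0.347, -0.8, -0.489], [-0.082, 0.493, -0.866]]
contact_force: [-1.1, 2.9, 4.7]
finger_gap: 0.147
gripper_force: 60.1
```

```bash
python3 st.py
```

```text
19.45 [-0.0006 -0.0007  0.049 ] rv [-0.0002 -0.0001  1.406 ] f [-0.4293 -0.3805 -5.6308] t [ 0.2397 -0.0513 -0.3486] [0.8764 1.7316] 0.1468933120802382
```

Call:
jog_arm:
  deltas:
    - {"gripper": -1,"dp": [0,0,0],"rot": [0,0,0.3]}
    - {"gripper": -1,"dp": [0,0,0],"rot": [0,0,0]}

```text
time_s: 19.7
tool_pos: [0.5664, -0.1084, 0.1026]
tool_rot: [[0.943, 0.315, 0.106], [0.325, -0.809, -0.489], [-0.068, 0.496, -0.866]]
contact_force: [-1.6, 2.8, 5.4]
finger_gap: 0.148
gripper_force: 62.3
```

```bash
python3 st.py; python3 - <<'E'
from h import *
s=env.state(); print(proj(calibration('side'),s['tool_pos']))
E
```

```text
19.7 [-0.0006 -0.0007  0.049 ] rv [-0.0007 -0.0004  1.4335] f [-0.9644 -0.0776 -6.2573] t [ 0.3009 -0.1204 -0.932 ] [0.8763 1.7601] 0.1475481248478137
[[290.42053994 196.53797935]]
```

The reaction moment rose to 0.93 N m, so it's at the stop at about 81 degrees. I'll ease off, open and withdraw along the axis.

Call:
jog_arm:
  deltas:
    - {"gripper": -1,"dp": [0,0,0],"rot": [0,0,-0.3]}
    - {"gripper": -0.1,"dp": [0,0,0],"rot": [0,0,0]}
    - {"gripper": -0.1,"dp": [0,0,0],"rot": [0,0,0]}
    - {"gripper": -0.1,"dp": [0,0,0],"rot": [0,0,0]}

```text
time_s: 20.2
tool_pos: [0.5663, -0.1086, 0.1019]
tool_rot: [[0.935, 0.339, 0.105], [0.345, -0.801, -0.488], [-0.081, 0.493, -0.866]]
contact_force: [-0.0, -0.1, -0.4]
finger_gap: 0.451
gripper_force: 0.0
```

Call:
jog_arm:
  deltas:
    - {"gripper": -0.1,"dp": [0,0,-0.2],"rot": [0,0,0]}
    - {"gripper": -0.1,"dp": [0,0,-0.5],"rot": [0,0,0]}
    - {"gripper": -0.1,"dp": [0,0,-0.8],"rot": [0,0,0]}
    - {"gripper": -0.1,"dp": [0,0,-0.5],"rot": [0,0,0]}
    - {"gripper": -0.1,"dp": [0,0,0],"rot": [0,0,0]}

```text
time_s: 20.82
tool_pos: [0.557, -0.0586, 0.1909]
tool_rot: [[0.935, 0.338, 0.11], [0.347, -0.801, -0.487], [-0.076, 0.494, -0.866]]
contact_force: [0.5, 0.0, -0.4]
finger_gap: 0.451
gripper_force: 0.0
```

```bash
python3 st.py; python3 - <<'E'
from h import *
np.set_printoptions(precision=4,suppress=True)
c,im,d=snap('wrist','w9'); S=F-.0205*N; T=env.state()['tool_rot']
X=cloud(c,d).reshape(-1,3); r=(X-S)@np.c_[Rs[:,0],Rs[:,1],N]
rad=np.hypot(r[:,0],r[:,1])
m=(rad<.03)&(r[:,2]>.06)&(r[:,2]<.08); print('bar h',np.median(r[m,2]),cv2.minAreaRect(r[m,:2].astype(np.float32)))
m=(rad<.03)&(r[:,2]>.035)&(r[:,2]<.055); print('body',np.percentile(r[m,2],[20,50,80]),cv2.minEnclosingCircle(r[m,:2].astype(np.float32)))
c,im2,d=snap('side','d9'); c3,im3,d3=snap('scene','s9')
X=cloud(c3,d3).reshape(-1,3);Q=X[(np.hypot(X[:,0]-.5716,X[:,1]-.1038)<.035)&(X[:,2]>.028)&(X[:,2]<.07)];print('cap',len(Q),Q.mean(0),Q[:,2].max())
cv2.imwrite('pics/m9.png',np.hstack([cv2.resize(im[100:400,120:420],(390,390)),cv2.resize(im3[130:260,170:340],(400,390),interpolation=cv2.INTER_CUBIC)])[:,:,::-1])
E
```

```text
20.825 [-0.0026 -0.0013  0.1509] rv [-0.004   0.0037  1.4095] f [ 0.4633 -0.0623  0.3783] t [0.2375 0.019  0.0086] [1.0805 1.6593] 0.45094522585130803
bar h 0.07037821273762526 ((0.0020947258453816175, 0.0002675168216228485), (0.04150250554084778, 0.014286990277469158), 79.48359680175781)
body [0.0441 0.0454 0.0464] ((0.0011128517799079418, -7.240685226861387e-05), 0.026376400142908096)
cap 352 [0.5692 0.0955 0.0387] 0.0590104209817797
```

View pics/m9.png

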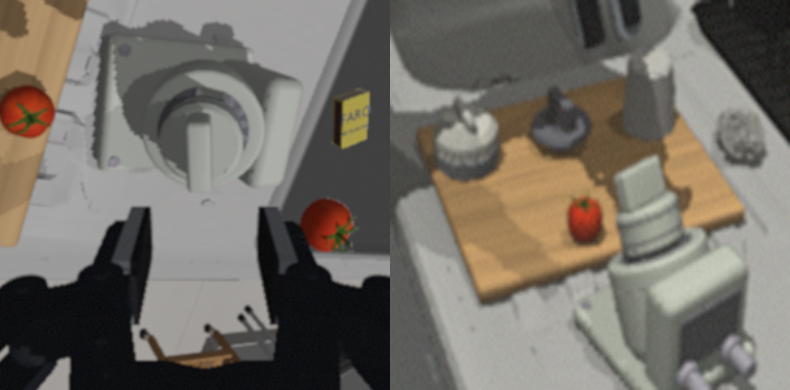

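The left half shows the cartridge seated in the socket, with its bar at (200,152) turned about 80 degrees. The right half shows the cap standing at (560,122) between the timer and the cup. The arm is clear, so I'm handing in.

```bash
python3 -c "
from bench import env
print(env.hand_in())"
```

```text
the job is handed in; nothing more can be done
None
```

I handed the job in at about 21 s: the dust cap stands upright on the board midway between the cup and the timer, and the cartridge is fully home and locked at about 80 degrees with the arm clear; no verdict was returned.

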